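# Hang the sample pedal on the snap hook

### The job

Hang the silver sample pedal by the ring on its axle from the snap hook of the display stand: pick it up, push the ring in over the hook's nose through the sprung gate, lower it gently, still held, until the gate has snapped shut and the ring rests in the hook, and only then let go so that it hangs still. Work by feel: the stand is slender and must never be pushed or pulled with more than 18 N, and leave the cup and the other two pedals alone.

Things in the scene. Friction and masses are not known exactly. Their poses are not given: they have to be found in the camera images.
- pedal: Silver cage pedal, 0.24 to 0.39 kg, standing on its outboard end, axle upright. Origin at the centre of its underside, z up along the axle. Body 92 mm (x) by 26 mm (y), 66 mm high, alike front and back; barrel 23 mm thick at x = y = 0; axle stub and brass nut (19 mm) up to z = 90 mm carry a rigid steel ring in the pedal's y-z plane.
- rail_1 (a point): Middle of the rail at the pedal's x = -40 mm: upright cage rail, 12 mm (x) by 26 mm (y) by 66 mm (z, bottom 36 mm below this point). A good place to grip, across y, coming in tilted from outside and above; 22 mm clear inward to the barrel. Axes as the pedal's.
- rail_2 (a point): The like rail at the pedal's x = +40 mm: upright cage rail, 12 mm (x) by 26 mm (y) by 66 mm (z, bottom 36 mm below this point). A good place to grip, across y, coming in tilted from outside and above; 22 mm clear inward to the barrel. Axes as the pedal's.
- ring_top (a point): Middle of the wire at the top of the pedal's ring, 123 mm straight above the pedal's origin. Ring: wire 5 mm thick, 28 mm clear inside, 38 mm outside, centre 16.5 mm below this point. Axes as the pedal's.
- stand: Display stand, fixed. Origin on the table straight below the snap hook, z up. Its -x axis is the gate side of the hook, which looks towards the robot's right (-y): the ring goes in along the stand's +x. A 16 mm post stands at x = +150 mm on a wooden foot (x 100 to 230, y -85 to 85 mm, 14 mm high); a 14 mm bar along x (axis at z = 310 mm) reaches from it to above the hook.
- hook_seat (a point): Nominal inner bottom of the hook's bow, where the ring's wire will rest; 205 mm above the table; axes as the stand's. The hook's shank was set by hand: the real hook is fixed up to 15 mm higher or lower than told (x, y are true), so feel or look for it. 8 mm bar in the x-z plane; underside of the bow 8 mm below the seat, level over x = -6 to 6 mm; back bar's axis at x = +17 mm.
- hook_nose (a point): Nominal top of the hook's nose: 14 mm in front of (-x) and 11 mm above the seat; really higher or lower by as much as the seat. To pass the nose the ring goes round it, upright, in the stand's y-z plane: ring_top 14 to 22 mm (best 18) above the real seat. Inside, ring_top has room from x = -7 to +10 mm of the seat.
- gate (a joint): Angle of the brass gate, rad: 0 shut, up to 0.68 pushed inward (+x of the stand). A 6 mm bar hanging at x = -14 mm from a pivot 50 mm above the real seat down to the nose. A spring shuts it; opening it near its lower end takes 3 to 6 N. The ring holds it open until ring_top is lowered to about 7 mm above the real seat; then it snaps shut above the wire.
- cup: White paper cup standing on the table, 76 mm wide, 92 mm high, origin at the centre of its underside. Leave alone.
- black_pedal: Black pedal without a ring lying flat on the table, about 92 by 86 mm, 26 mm high. Origin under its outboard end. Leave alone.
- violet_pedal: Violet pedal without a ring standing on its end, 92 by 26 mm, 86 mm high, origin at the centre of its underside. Leave alone.
Things that resemble listed ones, but are neither listed nor needed, are in the scene too. Of the things like the pedal, leave any that is green or pink; of the rest the larger one is meant.

How it is judged:
By the outcome, as a careful person would: the job done as asked, in the order asked, and still so for the second after the job is handed in, with the robot touching nothing.
It also fails if it takes over 61 s, if anything falls off the work surface, if the arm or the gripper's body presses on something with over 40 N, if the wrist force passes 120 N, or if a joint passes its speed limit or range.

### The arm

A 6-joint arm with a two-finger parallel gripper is mounted at the origin on the work surface. World frame = base frame: x ahead of the robot, y to its left, z up, the work surface at z = 0. Lengths are in m, angles in rad, forces in N, time in s.
With the tool pointing down it reaches from about 0.35 to 1 m from the base axis. Payload 7.1 kg.
Tool frame: the origin (TCP) lies midway between the tips of the shut fingers; the grasp point (between the pads) lies 19 mm behind it; y points along the fingers, x is the direction in which the jaws open and shut, and the axes are right-handed (so a half turn about y gives the same grasp; the last joint's range is limited). The gripper opens to 85 mm and grips with 20 to 120 N. Pads are 22 mm wide; open, the fingers measure 114 mm over their backs; the gripper's body (76 mm by 85 mm) begins 54 mm behind the grasp point. The pads swing forward as they close: fully open they stand 13 mm farther back than shut.
Start: joints at [1.292, 0.423, 1.63, -0, 1.089, -0.019], TCP at [0.161, 0.604, 0.231] pointing down, gripper open.
Joint ranges: [-3, 3], [-0.9, 2.11], [0.09, 2.58], [-1.31, 4.45], [0.11, 2.69], [-2.54, 2.54]. Speed limits (rad/s): [2.39, 2.39, 3.01, 3.14, 3.14, 3.14].

### API

Orientations are given as [roll, pitch, yaw] about the fixed x, y, z axes, in that order (R = Rz(yaw) Ry(pitch) Rx(roll)).
In Python, from plant import manip gives the robot as it stands.
- The arm moves only by the shell command python3 -m inch 'ROWS' [FORCE]. ROWS is JSON, a list of rows, each a list of 3 entries, a list of its own where there are three numbers: the shift along the world's x, y, z in units of 100 cm (1.0 is 100 cm), then the turn, a rotation vector about the world's x, y, z in units of 45 degrees (1.0 is 45 degrees), then the opening in per cent of the stroke, from 0 (shut) to 100 (fully open). A call has 1 to 12 rows; each row is the pose to reach, as a shift and turn from the pose measured when the call began; what a row does not reach only later rows make up. A row lasts 1/10 s, in which the tool goes at most 50 mm and 8.59 degrees, less where a joint would pass 70% of its speed; a pose out of reach is approached as far as the arm can. A call with a number of a shift or a turn outside -1 to 1 is refused whole. A call with a gripper value outside its range is refused whole. The fingers move at their own pace and stop on an object; FORCE is the grip in N (left out, the last holds). Time passes only in rows, so rows that repeat a pose let the fingers close. It gives the time, the measured TCP pose, the force and the opening at its end, in the units of the state.
- manip.get_obs(): the state, without advancing time (a new reading comes with each control period).
- manip.get_image(name): name is "scene" or "top" or "wrist"; returns a dict with "img" (400x640x3 uint8, red, green, blue), "K" (3x3 intrinsics, pixels), "world_to_cam" (4x4, takes a point from world to camera coordinates); the wrist camera has in their place "T_tool_cam" (4x4, takes a point from camera to tool coordinates, whose origin is the TCP and whose axes are the tool frame's). Camera axes: x right, y down, z forward; pixel columns grow to the right and rows downward; lengths in m; the calibration is good to about 2 mm. The wrist camera is an equidistant fisheye: a pixel r from the principal point sees the ray r / f radians off the axis. A picture is of the moment at which its call begins: read the wrist's pose just before it. There is no depth.
- manip.sign_off(): hands the job in, once; it reports no verdict.
The state is a dict: "clock": time; "joints": joint angles; "dq": joint speeds; "joint_efforts": joint torques, N m; "eef_pos": TCP position; "tool_rot": TCP orientation; "ft_force": force on the tool from outside, world axes, zero at the start; "wrist_torque": the same for the moment, N m; "finger_gap": opening from 0.0 (shut) to 1.0 (fully open).
Only numpy, scipy, OpenCV 4.12 (cv2) and the standard library are available. Lean on these libraries where they do the work, as an engineer would, in place of code of your own. Each camera call takes 0.05 s, during which the arm holds its last target. There are 200 camera calls.

## Working session

There is one attempt and no reset: what is moved stays moved. The work goes in short steps, Python scripts to look and compute and a shell command to move; the robot and the scene stay as the last step left them, time stands still between calls to the robot, and variables do not carry over. Pictures are saved under pics/ and viewed, on a budget of 10 in all, crops included, one or two more only if the job needs it, and the job is handed in when it is done.

```bash
ls; mkdir -p pics
cat > h.py <<'E'
import numpy as np, cv2
from plant import manip
def grab(n,f=None):
    d=manip.get_image(n)
    if f: cv2.imwrite('pics/'+f,d['img'][:,:,::-1])
    return d
def ray(d,u,v):
    K=d['K'];T=np.array(d['world_to_cam']);R=T[:3,:3];c=-R.T@T[:3,3]
    r=R.T@np.linalg.inv(K)@[u,v,1];return c,r/np.linalg.norm(r)
def onz(d,u,v,z):
    c,r=ray(d,u,v);return c+r*(z-c[2])/r[2]
def proj(d,p):
    T=np.array(d['world_to_cam']);q=d['K']@(T[:3,:3]@p+T[:3,3]);return q[:2]/q[2]
def tri(*rs):
    A=np.zeros((3,3));b=np.zeros(3)
    for c,r in rs:
        M=np.eye(3)-np.outer(r,r);A+=M;b+=M@c
    p=np.linalg.solve(A,b);return p,[np.linalg.norm(np.cross(p-c,r)) for c,r in rs]
E
python3 - <<'E'
from h import *
import pickle
o=manip.get_obs();print(o)
ds={n:grab(n,n+'0.png') for n in('scene','top')}
pickle.dump(ds,open('d0.pkl','wb'))
for n,d in ds.items():
    T=np.array(d['world_to_cam']);print(n,-T[:3,:3].T@T[:3,3],d['K'][0][0])
E
```

```text
pics
{'clock': 0.0, 'joints': array([ 1.29197747e+00,  4.23829324e-01,  1.63071855e+00, -3.22554378e-05,
        1.08860438e+00, -1.90176851e-02]), 'dq': array([ 4.75972849e-04,  1.02119714e-03,  5.64240627e-05, -3.39562493e-04,
       -9.68789461e-04, -1.38687153e-03]), 'joint_efforts': array([-3.02714179e-03, -5.57387531e+01, -2.81747389e+01, -2.08387823e-04,
        7.25953578e-03,  4.46354011e-05]), 'eef_pos': array([0.16039418, 0.60348507, 0.23054167]), 'tool_rot': array([-1.57079522e+00,  1.55985818e-03,  1.31101014e+00]), 'ft_force': array([ 0.10898511,  0.04892586, -0.45913547]), 'wrist_torque': array([-0.00052252, -0.00493738, -0.03110454]), 'finger_gap': 1.0014888415956695}
scene [ 1.33399019 -0.52431867  0.90116099] 433.0226142279812
top [0.20666464 0.01184159 1.70246727] 493.1557235284669
```

View pics/scene0.png

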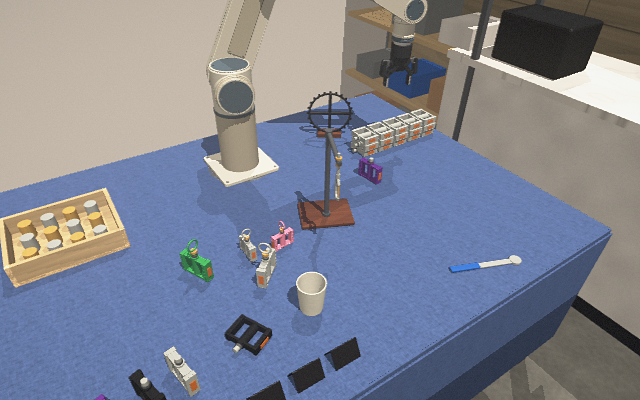

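View pics/top0.png

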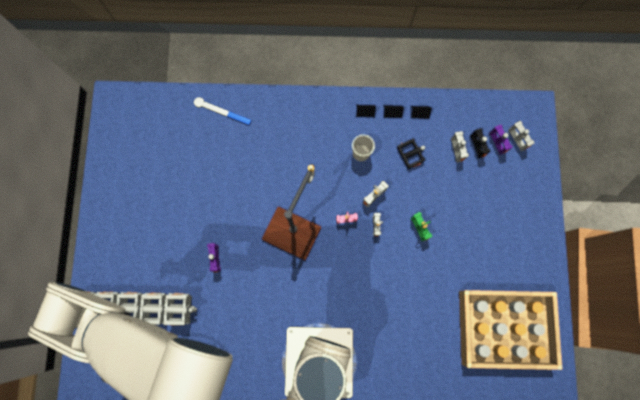

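The scene shows ring pedals at: large silver (266,265), small silver (248,247), green (197,262) and pink (283,236). A ringless silver stands at (180,370). In the top view, the silver ones are at (375,193) and (377,225). My choice is the silver at scene (266,265) / top (375,193). I'll check it in one close crop.

Run:
```python
from h import *
import pickle
ds=pickle.load(open('d0.pkl','rb'))
a=ds['scene']['img'][220:300,220:320];b=ds['top']['img'][155:245,280:400]; c=ds['scene']['img'][120:220,290:370]
r=lambda i,s:cv2.resize(i,None,fx=s,fy=s,interpolation=cv2.INTER_CUBIC)
P=np.zeros((600,800,3),np.uint8)
for im,x,y,s in((a,0,0,4),(b,0,320,3),(c,405,0,4)):
    q=r(im,s);q=q[:600-y,:800-x];P[y:y+q.shape[0],x:x+q.shape[1]]=q
cv2.imwrite('pics/crop1.png',P[:,:,::-1])
print(onz(ds['top'],375,193,.03),onz(ds['top'],377,225,.03),onz(ds['scene'],266,285,0))
```

```text
[ 0.56696308 -0.18223502  0.03      ] [ 0.45501737 -0.18898967  0.03      ] [ 0.5918187  -0.20105833  0.        ]
```

View pics/crop1.png

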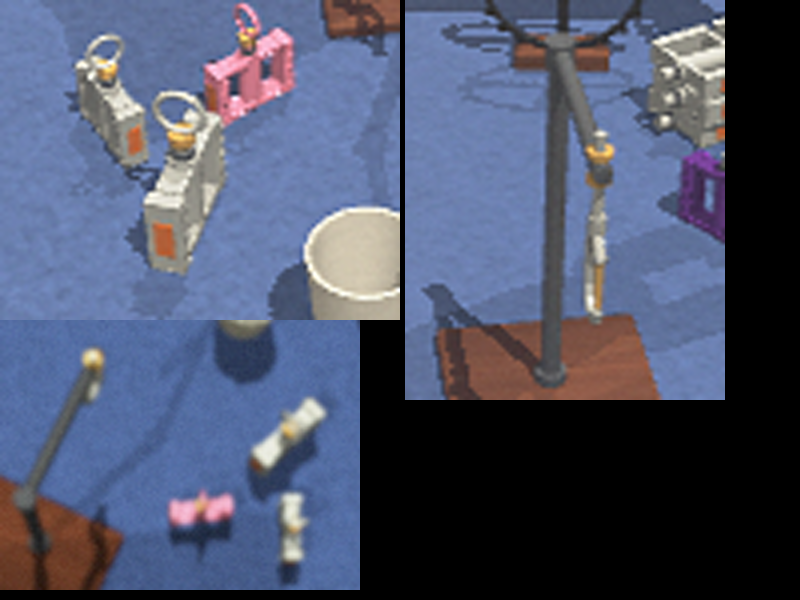

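The crop shows that the silver pedal with its ring at scene (266,265) is clearly larger than the silver one behind it, so the choice stands. The hook's gate side faces away from the robot and slightly right. Next come the rough measurements.

Run:
```python
from h import *
import pickle
ds=pickle.load(open('d0.pkl','rb'))
t=ds['top'];s=ds['scene']
def blobs(d,lo,hi,roi,amin=15):
    x0,y0,x1,y1=roi
    hsv=cv2.cvtColor(d['img'],cv2.COLOR_RGB2HSV)[y0:y1,x0:x1]
    m=cv2.inRange(hsv,np.array(lo),np.array(hi))
    n,l,st,c=cv2.connectedComponentsWithStats(m)
    for i in range(1,n):
        if st[i,4]>=amin:
            pts=np.argwhere(l==i)[:,::-1]+[x0,y0]
            yield st[i,4],c[i]+[x0,y0],cv2.minAreaRect(pts.astype(np.float32)),pts
for a,c,r,p in blobs(t,(0,90,30),(15,255,160),(250,195,335,270),200):
    print('foot',a,r); B=[onz(t,*q,.014) for q in cv2.boxPoints(r)];print(np.round(B,3))
    k=sorted(B,key=lambda q:0)
    e1=B[1]-B[0];e2=B[2]-B[1];print(np.linalg.norm(e1),np.linalg.norm(e2))
for a,c,r,p in blobs(t,(0,0,120),(179,70,255),(350,170,400,245)):print('silver top',a,c,r,onz(t,*c,.05))
for a,c,r,p in blobs(s,(0,0,110),(179,70,255),(225,225,285,295)):print('silver scene',a,c,r,p[:,1].min(),p[:,1].max())
for n,d,roi in(('t',t,(300,155,325,200)),('s',s,(325,140,350,170))):
  for a,c,r,p in blobs(d,(12,90,110),(28,255,255),roi,3):print('brass',n,a,c)
for a,c,r,p in blobs(t,(12,90,110),(28,255,255),(360,175,390,210),3):print('nut t',a,c,onz(t,*c,.09))
for a,c,r,p in blobs(s,(12,90,110),(28,255,255),(255,235,280,265),3):print('nut s',a,c,onz(s,*c,.085))
for u,v in((363,148),(410,153),(347,218)):print(u,v,onz(t,u,v,.03))
b=manip.get_image('wrist');print(b['K'],np.round(b['T_tool_cam'],3))
```

```text
foot 1599 ((290.8585205078125, 232.97314453125), (47.77263641357422, 36.6675910949707), 24.775142669677734)
[[0.398 0.206 0.014]
 [0.515 0.158 0.014]
 [0.448 0.005 0.014]
 [0.333 0.055 0.014]]
0.12681484490946351 0.16639620263948765
silver top 214 [375.70560748 191.55607477] ((374.97344970703125, 191.39820861816406), (10.912363052368164, 28.03348159790039), 48.8140754699707) [ 0.56777439 -0.18234118  0.05      ]
silver top 26 [354.26923077 214.76923077] ((353.5, 214.5), (5.0, 7.0), 90.0) [ 0.48544653 -0.10936618  0.05      ]
silver top 159 [377.22641509 223.14465409] ((377.5, 223.5), (23.0, 9.0), 90.0) [ 0.45840827 -0.18736632  0.05      ]
silver scene 253 [247.68774704 244.90909091] ((247.22462463378906, 245.3031005859375), (33.448421478271484, 15.420663833618164), 70.55996704101562) 228 261
silver scene 24 [276.25       234.70833333] ((277.05999755859375, 233.92001342773438), (4.0, 11.80000114440918), 36.869895935058594) 228 239
silver scene 551 [266.17422868 264.84936479] ((265.8219299316406, 265.210205078125), (20.173843383789062, 45.46756362915039), 6.581944942474365) 242 288
brass t 17 [311.17647059 168.88235294]
brass s 24 [338.41666667 158.125     ]
brass s 4 [336.75 165.25]
nut t 9 [375.77777778 191.88888889] [ 0.55789884 -0.17788114  0.09      ]
nut s 4 [265.5 251. ] [ 0.55392043 -0.17689969  0.085     ]
nut s 23 [264.95652174 254.47826087] [ 0.56498029 -0.18426608  0.085     ]
363 148 [ 0.7286476  -0.13994239  0.03      ]
410 153 [ 0.7141076  -0.30598932  0.03      ]
347 218 [ 0.47702856 -0.08594703  0.03      ]
[[309.70691629   0.         313.29020143]
 [  0.         309.70691629 195.80243219]
 [  0.           0.           1.        ]] [[ 1.     0.    -0.001  0.001]
 [ 0.001 -0.315  0.949 -0.142]
 [-0.    -0.949 -0.315  0.081]
 [ 0.     0.     0.     1.   ]]
```

```bash
python3 -m inch '[[[0,0,0.2],[0,0,0],100],[[0,0,0.2],[0,0,0],100],[[0,0,0.2],[0,0,0],100],[[0,0,0.2],[0,0,0],100],[[0.48,-0.87,0.2],[0,0,-0.75],70],[[0.48,-0.87,0.2],[0,0,-0.75],70],[[0.48,-0.87,0.2],[0,0,-0.75],70],[[0.48,-0.87,0.2],[0,0,-0.75],70],[[0.48,-0.87,0.2],[0,0,-0.75],70],[[0.48,-0.87,0.2],[0,0,-0.75],70],[[0.48,-0.87,0.2],[0,0,-0.75],70],[[0.48,-0.87,0.2],[0,0,-0.75],70]]'
```

```text
clock: 1.35
eef_pos: [0.354, 0.2515, 0.4307]
tool_rot: [-1.571, 0.001, 0.722]
ft_force: [0.5, 0.5, -0.2]
finger_gap: 0.702
```

```bash
python3 -m inch '[[[0.287,-0.525,0],[0,0,0],70],[[0.287,-0.525,0],[0,0,0],70],[[0.287,-0.525,0],[0,0,0],70],[[0.287,-0.525,0],[0.668,0.586,0],70],[[0.287,-0.525,0],[0.668,0.586,0],70],[[0.287,-0.525,0],[0.668,0.586,0],70],[[0.287,-0.525,0],[0.668,0.586,0],70],[[0.287,-0.525,0],[0.668,0.586,0],70],[[0.287,-0.525,0],[0.668,0.586,0],70],[[0.287,-0.525,0],[0.668,0.586,0],70],[[0.287,-0.525,0],[0.668,0.586,0],70],[[0.287,-0.525,0],[0.668,0.586,0],70]]'
python3 -m inch '[[[0,0,-0.26],[0,0,0],70],[[0,0,-0.26],[0,0,0],70],[[0,0,-0.26],[0,0,0],70],[[0,0,-0.26],[0,0,0],70],[[0,0,-0.26],[0,0,0],70],[[0,0,-0.26],[0,0,0],70],[[0,0,-0.26],[0,0,0],70]]'
cat >> h.py <<'E'
from scipy.spatial.transform import Rotation as Ro
def wgrab(f=None):
    o=manip.get_obs();d=grab('wrist',f)
    d['R']=Ro.from_euler('xyz',o['tool_rot']).as_matrix();d['p']=np.array(o['eef_pos']);return d
def wray(d,u,v):
    K=d['K'];T=np.array(d['T_tool_cam']);x=np.array([u-K[0][2],v-K[1][2]]);r=np.linalg.norm(x)+1e-9;th=r/K[0][0]
    q=np.r_[np.sin(th)*x/r,np.cos(th)]
    return d['R']@T[:3,3]+d['p'],d['R']@T[:3,:3]@q
def wonz(d,u,v,z):
    c,r=wray(d,u,v);return c+r*(z-c[2])/r[2]
def wproj(d,p):
    K=d['K'];T=np.array(d['T_tool_cam']);q=T[:3,:3].T@(d['R'].T@(np.array(p)-d['p'])-T[:3,3])
    th=np.arctan2(np.hypot(q[0],q[1]),q[2]);n=np.hypot(q[0],q[1])+1e-12
    return np.array([K[0][2],K[1][2]])+K[0][0]*th*q[:2]/n
E
python3 - <<'E'
from h import *
import pickle
d=wgrab('w1.png');pickle.dump(d,open('w1.pkl','wb'))
o=manip.get_obs();print(d['p'],o['joints'],o['clock'])
for q in([.56,-.18,0],[.56,-.18,.123],[.586,-.21,.036]):print(wproj(d,q))
E
```

```text
clock: 2.55
eef_pos: [0.639, -0.271, 0.4301]
tool_rot: [-0.872, -0.0, 0.722]
ft_force: [1.3, 0.1, -0.2]
finger_gap: 0.701
clock: 3.25
eef_pos: [0.6381, -0.2704, 0.1682]
tool_rot: [-0.868, 0.001, 0.722]
ft_force: [0.7, 0.7, 0.9]
finger_gap: 0.7
[ 0.63810466 -0.27042798  0.168191  ] [-0.51097443  0.92591074  1.01949974  0.22478755  1.85946715 -1.24348259] 3.3
[313.83980626 182.54262254]
[313.8042037  120.22014871]
[313.54847162 203.69414813]
```

View pics/w1.png

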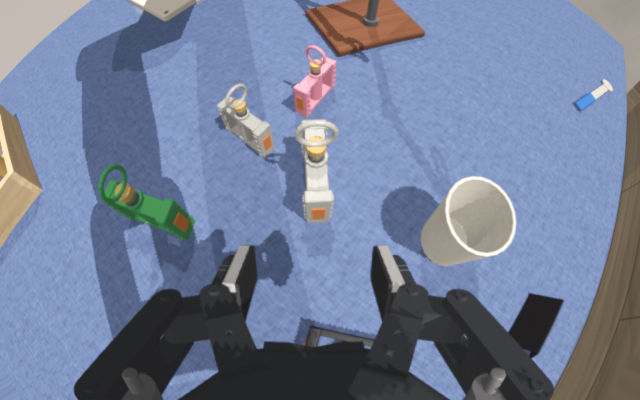

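The wrist view shows the pedal's near rail end with its sticker at (318,213), the nut at (316,150), the ring at (317,123–146) and the body at columns 303–332. It is well centred in the jaws. Next, refine its pose.

Run:
```python
from h import *
import pickle
d=pickle.load(open('w1.pkl','rb'))
hsv=cv2.cvtColor(d['img'],cv2.COLOR_RGB2HSV)
m=cv2.inRange(hsv,(0,0,120),(179,70,255))
for v in(124,128,132,165,172,180,188,192,196,200,206,212,218,222):
    c=np.where(m[v,295:345])[0]+295
    L,R=c.min(),c.max()
    print(v,L,R,np.round((wonz(d,L-.5,v,.066)),4)[:2],np.round(wonz(d,R+.5,v,.066),4)[:2])
br=cv2.inRange(hsv[130:168,300:335],(12,90,110),(28,255,255));ys,xs=np.where(br);print('nut',xs.mean()+300,ys.mean()+130,ys.min()+130,ys.max()+130,wonz(d,xs.mean()+300,ys.mean()+130,.088))
og=cv2.inRange(hsv[200:225,300:335],(0,120,110),(14,255,255));ys,xs=np.where(og);print('stk',xs.mean()+300,ys.mean()+200)
# wrist ring + scene ring top
c=np.where(m[115:130,312:322].any(1))[0]+115;print('ringtop row',c.min())
```

```text
124 299 335 [ 0.5241 -0.163 ] [ 0.5526 -0.1378]
128 296 338 [ 0.5252 -0.1687] [ 0.5581 -0.1396]
132 295 338 [ 0.5278 -0.173 ] [ 0.5612 -0.1435]
165 305 327 [ 0.5609 -0.1945] [ 0.5774 -0.18  ]
172 305 327 [ 0.5659 -0.2   ] [ 0.5822 -0.1857]
180 305 328 [ 0.5715 -0.2062] [ 0.5883 -0.1914]
188 306 329 [ 0.5776 -0.2117] [ 0.5943 -0.197 ]
192 303 332 [ 0.5782 -0.2165] [ 0.5989 -0.1983]
196 302 334 [ 0.5802 -0.22  ] [ 0.6029 -0.2001]
200 302 334 [ 0.5828 -0.2229] [ 0.6054 -0.2031]
206 302 332 [ 0.5867 -0.2272] [ 0.6077 -0.2087]
212 303 332 [ 0.5912 -0.2309] [ 0.6114 -0.2131]
218 304 330 [ 0.5957 -0.2345] [ 0.6137 -0.2186]
222 306 327 [ 0.5995 -0.2361] [ 0.6142 -0.2232]
nut 315.68837209302325 148.43255813953488 137 157 [ 0.56528364 -0.18346161  0.088     ]
stk 317.8709677419355 213.0483870967742
ringtop row 118
```

```bash
python3 -c "
from h import *
import pickle
d=pickle.load(open('w1.pkl','rb'));b=wonz(d,317,223.2,0);print(b,b[:2]-.046*np.array([.703,-.711]))"
python3 -m inch '[[[-0.009,0.0227,-0.0664],[0,0,0.073],70],[[-0.009,0.0227,-0.0664],[0,0,0.073],70],[[-0.009,0.0227,-0.0664],[0,0,0.073],70],[[-0.032,0.0457,-0.105],[0,0,0.073],70],[[-0.055,0.0687,-0.1427],[0,0,0.073],70],[[-0.055,0.0687,-0.1427],[0,0,0.073],70],[[-0.055,0.0687,-0.1427],[0,0,0.073],70],[[-0.055,0.0687,-0.1427],[0,0,0.073],70]]'
python3 - <<'E'
from h import *
d=wgrab('w2.png')
E
```

```text
[ 0.59521318 -0.21473937  0.        ] [ 0.56287518 -0.18203337]
clock: 4.1
eef_pos: [0.5874, -0.2042, 0.0314]
tool_rot: [-0.878, -0.003, 0.779]
ft_force: [0.1, -0.4, -0.2]
finger_gap: 0.704
```

View pics/w2.png

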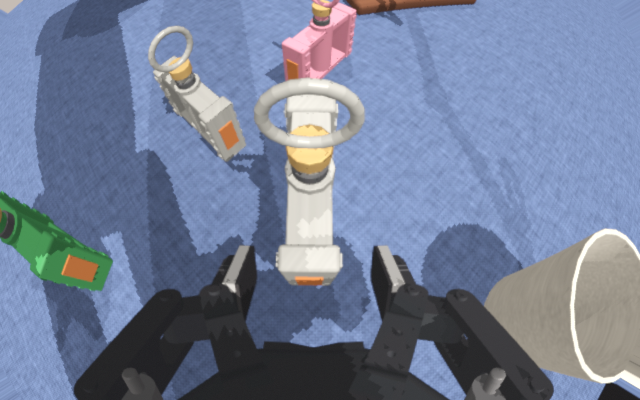

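Everything is clear, and the rail (centre 310,265) sits about 2 mm left of the mid-jaw line. I'll trim that and close.

```bash
python3 -m inch '[[[-0.0054,0.001,-0.006],[0,0,0],70],[[-0.0054,0.001,-0.006],[0,0,0],70],[[-0.0054,0.001,-0.006],[0,0,0],10],[[-0.0054,0.001,-0.006],[0,0,0],10],[[-0.0054,0.001,-0.006],[0,0,0],10],[[-0.0054,0.001,-0.006],[0,0,0],10],[[-0.0054,0.001,-0.006],[0,0,0],10],[[-0.0054,0.001,-0.006],[0,0,0],10],[[-0.0054,0.001,-0.006],[0,0,0],10]]' 90
```

```text
clock: 5.05
eef_pos: [0.5822, -0.2034, 0.0253]
tool_rot: [-0.879, -0.003, 0.779]
ft_force: [2.6, -1.1, 3.4]
finger_gap: 0.286
```

```bash
python3 -m inch '[[[0,0,0.03],[0,0,0],10],[[0,0,0.07],[0,0,0],10],[[0,0,0.11],[0,0,0],10],[[0,0,0.15],[0,0,0],10],[[0.03,0.04,0.15],[0,0,0.1],10],[[0.05,0.08,0.15],[0,0,0.2],10],[[0.08,0.11,0.15],[0,0,0.3],10],[[0.1,0.15,0.15],[0,0,0.4],10],[[0.12,0.18,0.15],[0,0,0.51],10],[[0.131,0.19,0.15],[0,0,0.51],10],[[0.131,0.19,0.15],[0,0,0.51],10],[[0.131,0.19,0.15],[0,0,0.51],10]]'
python3 - <<'E'
from h import *
import pickle
o=manip.get_obs();print(o['joints'],o['ft_force'],o['wrist_torque'])
d=wgrab('w3.png');pickle.dump(d,open('w3.pkl','wb'))
print(wproj(d,[.576,.043,.205]),wproj(d,[.576,.043,.31]))
ds={n:grab(n) for n in('scene','top')};pickle.dump(ds,open('d3.pkl','wb'))
E
```

```text
clock: 6.25
eef_pos: [0.7124, -0.0134, 0.1737]
tool_rot: [-0.877, -0.002, 1.18]
ft_force: [-0.9, 0.3, -3.6]
finger_gap: 0.288
[-0.11091215  0.95893005  0.94253385  0.19003945  1.90862055 -1.29057194] [-0.91149874  0.30071408 -3.61083159] [-0.37627109 -0.78117679 -0.03335645]
[311.74154381  21.43754066] [ 311.32897047 -132.2263841 ]
```

View pics/w3.png

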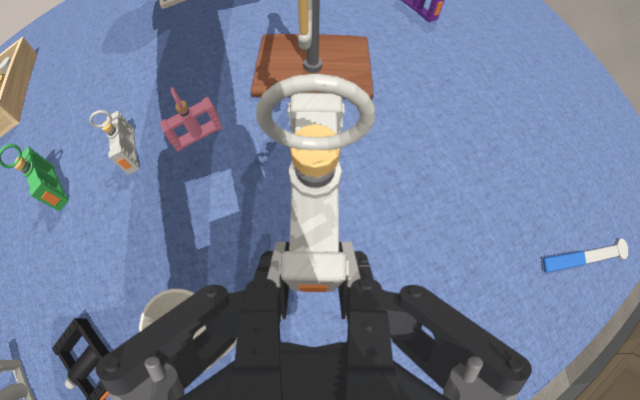

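The held pedal is upright. The ring (316,78–148) is in line with the stand, the foot's near edge runs level from (252,97) to (374,97), and the hook is at (304,0–47), slightly left of centre. Next, locate the hook.

Run:
```python
from h import *
import pickle
d=pickle.load(open('w3.pkl','rb'));ds=pickle.load(open('d0.pkl','rb'));t=ds['top'];s=ds['scene']
hsv=cv2.cvtColor(d['img'],cv2.COLOR_RGB2HSV)
m=cv2.inRange(hsv,(0,90,30),(15,255,190));m[:,:245]=0;m[:,380:]=0;m[105:]=0
m=cv2.morphologyEx(m,cv2.MORPH_CLOSE,np.ones((15,15)))
c=max(cv2.findContours(m,0,1)[0],key=cv2.contourArea)
w=np.float32([[wonz(d,*p[0],.014)[:2]] for p in c])
r=cv2.minAreaRect(w);print('foot',r);B=cv2.boxPoints(r);print(B)
cen=np.array(r[0])
best=None
for i in range(4):
    e=B[(i+1)%4]-B[i];L=np.linalg.norm(e)
    if L<.15 and e[0]<0: ex=e/L;break
print('ex',ex,np.degrees(np.arctan2(ex[1],ex[0])),'hook xy',cen-.165*ex)
# hook in wrist: brass/silver bottom
for v in range(30,60,3):
    row=d['img'][v,296:314];print(v,[tuple(int(k) for k in x) for x in row[::3]])
T=np.array(t['world_to_cam'])
b=onz(t,311.2,168.9,.325);print('brass knob top z.325',b, 'bar',onz(t,311.2,168.9,.31))
c,rr=ray(s,338.4,158.1)
print('tri brass',tri(ray(t,311.2,168.9),(c,rr)))
# bow bottom seen by scene: rows of silver near (336,198)
hs=cv2.cvtColor(s['img'],cv2.COLOR_RGB2HSV)
for v in range(186,206):print(v,[tuple(int(k) for k in x) for x in s['img'][v,333:343:1]][::2])
```

```text
foot ((0.42938411235809326, 0.10394959151744843), (0.1653055101633072, 0.1314384937286377), 65.93144226074219)
[[0.3356704  0.05528507]
 [0.45568138 0.00168058]
 [0.5230978  0.15261412]
 [0.40308684 0.2062186 ]]
ex [-0.91305816  0.40782946] 155.93143 hook xy [0.58003871 0.03665773]
30 [(129, 150, 194), (140, 128, 135), (172, 139, 85), (178, 145, 89), (190, 174, 150), (158, 156, 148)]
33 [(134, 136, 170), (141, 138, 153), (165, 133, 83), (171, 139, 87), (203, 197, 185), (155, 152, 145)]
36 [(131, 85, 64), (190, 185, 176), (216, 213, 204), (226, 223, 214), (209, 206, 197), (141, 139, 133)]
39 [(100, 66, 49), (160, 157, 148), (192, 190, 181), (194, 191, 182), (175, 172, 164), (120, 118, 114)]
42 [(104, 67, 50), (114, 110, 104), (126, 124, 118), (133, 131, 124), (131, 129, 122), (101, 100, 97)]
45 [(104, 67, 51), (114, 108, 102), (116, 114, 108), (122, 120, 114), (130, 128, 121), (85, 85, 84)]
48 [(103, 66, 50), (104, 70, 55), (112, 107, 101), (118, 114, 107), (92, 91, 88), (80, 79, 80)]
51 [(122, 78, 58), (108, 70, 54), (108, 69, 53), (108, 70, 54), (72, 71, 70), (80, 80, 80)]
54 [(164,
[... 1397 characters left out ...]
190, 182, 163), (109, 116, 140), (95, 115, 160)]
198 [(96, 117, 162), (101, 114, 140), (179, 177, 165), (123, 134, 157), (82, 97, 134)]
199 [(103, 94, 107), (108, 85, 77), (107, 106, 104), (107, 85, 76), (113, 71, 59)]
200 [(114, 75, 64), (114, 73, 61), (110, 111, 108), (117, 83, 74), (116, 77, 63)]
201 [(115, 78, 63), (118, 79, 66), (107, 76, 66), (120, 78, 65), (118, 79, 65)]
202 [(119, 78, 66), (123, 81, 71), (123, 80, 67), (123, 79, 66), (124, 80, 68)]
203 [(124, 80, 66), (124, 81, 69), (125, 83, 68), (128, 81, 68), (128, 82, 69)]
204 [(122, 80, 66), (122, 79, 64), (124, 80, 68), (125, 83, 70), (123, 80, 66)]
205 [(125, 83, 69), (126, 84, 68), (128, 85, 70), (125, 82, 68), (120, 80, 65)]
```

Run:
```python
from h import *
import pickle
d=pickle.load(open('w3.pkl','rb'));ds=pickle.load(open('d0.pkl','rb'));t=ds['top'];s=ds['scene']
R1=ray(s,337.3,200.3);R2=wray(d,304,50)
print('bow under tri',tri(R1,R2))
for xy in([.576,.037],[.573,.037],[.580,.037]):
  print(xy)
  for c,r in(R1,R2):
    k=((np.array(xy)-c[:2])@r[:2])/(r[:2]@r[:2]);q=c+k*r;print('  ',q,np.linalg.norm(q[:2]-xy))
# ring now
d3=pickle.load(open('d3.pkl','rb'))
p=d['p'];M=d['R']
R0=Ro.from_euler('xyz',[-.879,-.003,.779]).as_matrix()
off=R0.T@(np.array([.563,-.182,.123])-np.array([.5822,-.2034,.0253]))
rt=p+M@off;print('off',off,'ring_top',rt,'wproj',wproj(d,rt),wproj(d,rt-[0,0,.033]))
hs=cv2.cvtColor(d['img'],cv2.COLOR_RGB2HSV);m=cv2.inRange(hs,(0,0,110),(179,70,255))
for c in(312,316,320):print(c,np.where(m[60:165,c])[0]+60)
print('row112',np.where(m[112,245:390])[0]+245)
print('proj ringtop scene',proj(d3['scene'],rt),'top',proj(d3['top'],rt))
cv2.imwrite('pics/s3.png',cv2.resize(d3['scene']['img'][140:300,290:450],None,fx=3.7,fy=3.7,interpolation=cv2.INTER_CUBIC)[:,:,::-1])
```

```text
bow under tri (array([0.58322878, 0.03388541, 0.18884562]), [np.float64(0.0013175367568493592), np.float64(0.001317536756847214)])
[0.576, 0.037]
   [0.57675705 0.03801943 0.18453495] 0.0012697844503249235
   [0.57596275 0.03689901 0.1801565 ] 0.000107643598039952
[0.573, 0.037]
   [0.57482342 0.03945538 0.18270502] 0.00305839170876745
   [0.57332201 0.03787302 0.17765778] 0.0009305168398932972
[0.58, 0.037]
   [0.57933522 0.03610482 0.18697487] 0.0011150252275983635
   [0.57948374 0.03560032 0.18348813] 0.001491857515284297
off [ 0.00166502 -0.05691562  0.08443772] ring_top [ 0.68661985 -0.00115212  0.27149145] wproj [314.71792364  83.96737118] [314.26148611 145.7904586 ]
312 [ 66  67  74  75  76  77  78  79  80  81  82  83  84  85  86  87  88  89
  90  91  92  93  94  95  96  97  98  99 100 101 102 103 104 105 106 107
 108 109 110 111 112 113 114 115 116 117 118 119 120 121 122 123 137 138
 139 140 141 142 143 144 145 146 147 148 149]
316 [ 65  66  67  74  75  76  77  78  79  80  81  82  83  84  85  86  87  88
  89  90  91  93  94  95  96  97  98  99 100 101 102 103 104 105 106 107
 108 109 110 111 112 113 114 115 116 117 118 119 120 121 122 123 137 138
 139 140 141 142 143 144 145 146 147 148 149]
320 [ 60  61  62  63  64  65  74  75  76  77  78  79  80  81  82  83  84  85
  86  87  88  89  90  91  92  93  94  95  96  97  98  99 100 101 102 103
 104 105 106 107 108 109 110 111 112 113 114 115 116 117 118 119 120 121
 122 123 124 137 138 139 140 141 142 143 144 145 146 147 148 149]
row112 [256 257 258 259 260 261 262 263 264 265 271 287 288 289 290 291 292 293
 294 295 296 297 298 299 300 301 302 303 304 305 306 307 308 309 310 311
 312 313 314 315 316 317 318 319 320 321 322 323 324 325 326 327 328 329
 330 331 332 333 334 335 336 337 338 339 340 341 342 343 344 345 359 360
 361 362 363 364 365 366 367 368 369 370 371 372 373 374 375]
proj ringtop scene [351.4910252  200.26308324] top [324.57246208 136.60246013]
```

View pics/s3.png

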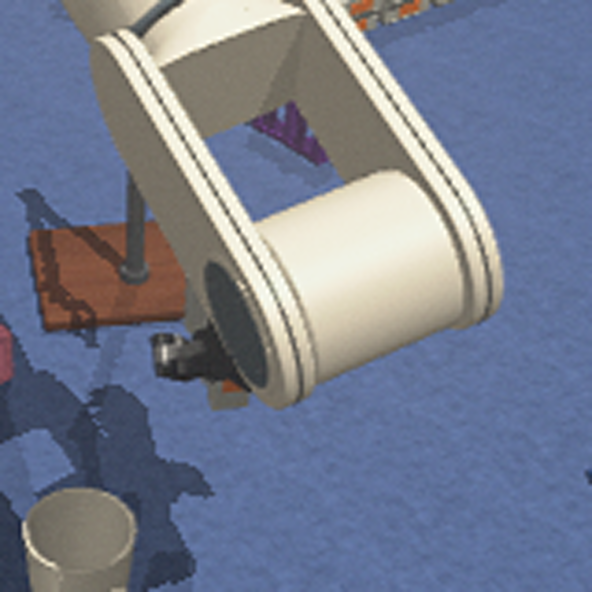

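The scene crop shows the forearm fork and wrist standing near and above the stand (post foot at about crop (135,270)). I'll check the forearm's clearance with a simple kinematic fit before going in.

Run:
```python
from h import *
import pickle
d3=pickle.load(open('d3.pkl','rb'))
o=manip.get_obs()
P=[([1.29198,.42383,1.63072],[.16039,.60349,.23054],[-1.5708,.00156,1.31101]),
([-.51097,.92591,1.0195],[.6381,-.27043,.16819],[-.868,.001,.722]),
(o['joints'][:3],o['eef_pos'],o['tool_rot'])]
A=[];b=[]
for q,p,e in P:
    y=Ro.from_euler('xyz',e).as_matrix()[:,1];c=np.array([np.cos(q[0]),np.sin(q[0]),0]);l=np.array([-c[1],c[0],0])
    p=np.array(p)
    s2,c2,s3,c3=np.sin(q[1]),np.cos(q[1]),np.sin(q[1]+q[2]),np.cos(q[1]+q[2])
    A+= [[0,s2,s3,y@c],[1,c2,c3,y[2]],[0,0,0,y@l]];b+=[p@c,p[2],p@l]
x,res,_,sv=np.linalg.lstsq(np.array(A),np.array(b),rcond=None);print('d1 a2 a3 L',x,np.array(A)@x-b,sv)
y=Ro.from_euler('xyz',o['tool_rot']).as_matrix()[:,1]
w=o['eef_pos']-x[3]*y;print('wrist now',w)
# at insertion: ring_top at hook, z ~.205
sh=np.array([.577,.037,.215])-np.array([.6866,-.0012,.2715]);w2=w+sh;print('shift',sh,'wrist ins',w2)
r=np.hypot(*w2[:2]);z=w2[2]-x[0];D=np.hypot(r,z);al=np.arctan2(r,z)
q2=al-np.arccos((x[1]**2+D**2-x[2]**2)/(2*x[1]*D));el=np.array([x[1]*np.sin(q2),x[0]+x[1]*np.cos(q2)])
print('elbow r,z',el);u=w2[:2]/r
for n,pt in(('hook',[.577,.037]),('tip',[.573,.037]),('post',[.44,.097]),('mid',[.51,.067])):
    pt=np.array(pt);k=pt@u;lat=u[0]*pt[1]-u[1]*pt[0];f=(k-el[0])/(r-el[0]);print(n,'along',k,'lat',lat,'forearm axis z',el[1]+f*(w2[2]-el[1]))
cv2.imwrite('pics/t3.png',cv2.resize(d3['top']['img'][100:380,220:420],None,fx=2.9,fy=2.1*1,interpolation=cv2.INTER_CUBIC)[:,:,::-1])
```

```text
d1 a2 a3 L [0.21106474 0.60902539 0.43156224 0.32903837] [ 7.66752204e-03  5.90398857e-03 -1.19061744e-02 -1.23331269e-03
 -1.82833400e-05 -5.90623812e-03 -5.07534014e-03 -5.88570523e-03
 -6.89222176e-03] [2.82157344 1.96063191 0.39429167 0.19793914]
wrist now [ 0.90640668 -0.0960324   0.42807974]
shift [-0.1096  0.0382 -0.0565] wrist ins [ 0.79680668 -0.0578324   0.37157974]
elbow r,z [0.44833207 0.6232665 ]
hook along 0.5728077703973705 lat 0.07867183849633386 forearm axis z 0.5339010869618174
tip along 0.5688182647282531 lat 0.07838227932089539 forearm axis z 0.5367652909728399
post along 0.43182381359852473 lat 0.12859702177432658 forearm axis z 0.6351183424425968
mid along 0.5038118566238666 lat 0.10374301482611964 forearm axis z 0.5834356381980736
```

View pics/t3.png

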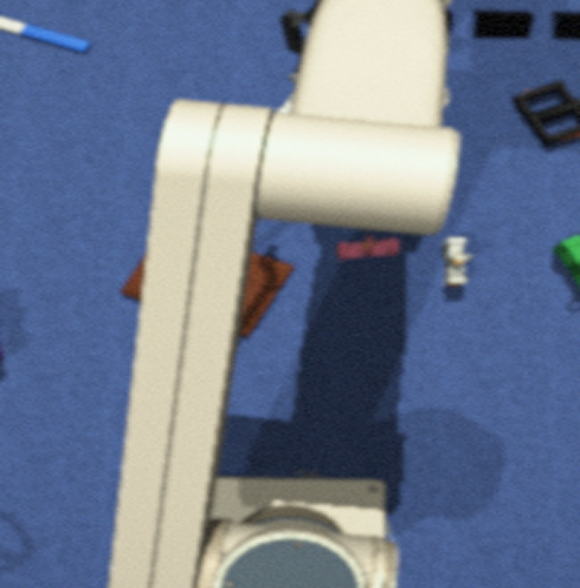

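Forearm clearance is ample: its axis is at about 0.53 m over a 0.32 m stand. The vision seat estimate is about 0.193, low by about 12 mm. I'll go below the bow and feel upward.

```bash
python3 -m inch '[[[-0.02,0.008,-0.02],[0,0,-0.02],10],[[-0.032,0.013,-0.05],[0,0,-0.02],10],[[-0.032,0.013,-0.085],[0,0,-0.02],10],[[-0.032,0.013,-0.1115],[0,0,-0.02],10],[[-0.032,0.013,-0.1115],[0,0,-0.02],10],[[-0.05,0.019,-0.1115],[0,0,-0.02],10],[[-0.07,0.026,-0.1115],[0,0,-0.02],10],[[-0.09,0.032,-0.1115],[0,0,-0.02],10],[[-0.1,0.036,-0.1115],[0,0,-0.02],10],[[-0.1086,0.0387,-0.1115],[0,0,-0.02],10],[[-0.1086,0.0387,-0.1115],[0,0,-0.02],10],[[-0.1086,0.0387,-0.1115],[0,0,-0.02],10]]'
python3 - <<'E'
from h import *
import pickle
print(manip.get_obs()['ft_force'])
d=wgrab('w4.png');pickle.dump(d,open('w4.pkl','wb'))
E
```

```text
clock: 7.6
eef_pos: [0.6048, 0.0235, 0.064]
tool_rot: [-0.879, -0.003, 1.161]
ft_force: [-0.4, 0.1, -3.3]
finger_gap: 0.291
[-0.35600342  0.08096685 -3.28581872]
```

View pics/w4.png

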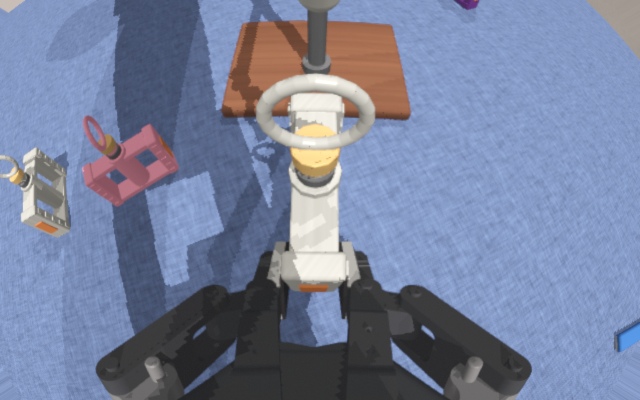

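```bash
python3 -m inch '[[[0,0,0.004],[0,0,0],10],[[0,0,0.008],[0,0,0],10],[[0,0,0.012],[0,0,0],10],[[0,0,0.012],[0,0,0],10]]'; python3 -m inch '[[[0,0,0.0015],[0,0,0],10],[[0,0,0.0015],[0,0,0],10]]'
```

```text
clock: 8.05
eef_pos: [0.6055, 0.0235, 0.0765]
tool_rot: [-0.88, -0.003, 1.161]
ft_force: [0.1, 0.2, -3.7]
finger_gap: 0.288
clock: 8.25
eef_pos: [0.6056, 0.0235, 0.0783]
tool_rot: [-0.881, -0.004, 1.161]
ft_force: [0.9, -0.5, -3.2]
finger_gap: 0.289
```

```bash
python3 -m inch '[[[0,0,0.0015],[0,0,0],10],[[0,0,0.0015],[0,0,0],10]]'
```

```text
clock: 8.45
eef_pos: [0.6057, 0.0235, 0.0799]
tool_rot: [-0.881, -0.004, 1.161]
ft_force: [0.1, 0.1, -4.1]
finger_gap: 0.29
```

```bash
python3 -m inch '[[[0,0,0.0015],[0,0,0],10],[[0,0,0.0015],[0,0,0],10]]'
```

```text
clock: 8.65
eef_pos: [0.6058, 0.0235, 0.0816]
tool_rot: [-0.881, -0.004, 1.161]
ft_force: [0.1, 0.2, -3.5]
finger_gap: 0.287
```

```bash
python3 -m inch '[[[0,0,0.0015],[0,0,0],10],[[0,0,0.0015],[0,0,0],10]]'
```

```text
clock: 8.85
eef_pos: [0.6059, 0.0235, 0.0833]
tool_rot: [-0.881, -0.004, 1.161]
ft_force: [-0.1, 0.2, -3.4]
finger_gap: 0.288
```

```bash
python3 -m inch '[[[0,0,0.0015],[0,0,0],10],[[0,0,0.0015],[0,0,0],10]]'
```

```text
clock: 9.05
eef_pos: [0.606, 0.0235, 0.085]
tool_rot: [-0.882, -0.004, 1.161]
ft_force: [0.1, -0.1, -3.0]
finger_gap: 0.288
```

```bash
python3 -m inch '[[[0,0,0.0015],[0,0,0],10],[[0,0,0.0015],[0,0,0],10]]'
```

```text
clock: 9.25
eef_pos: [0.6061, 0.0235, 0.0868]
tool_rot: [-0.882, -0.004, 1.161]
ft_force: [-0.7, 0.7, -3.5]
finger_gap: 0.29
```

```bash
python3 -m inch '[[[0,0,0.0015],[0,0,0],10],[[0,0,0.0015],[0,0,0],10]]'
```

```text
clock: 9.45
eef_pos: [0.6062, 0.0234, 0.0883]
tool_rot: [-0.882, -0.004, 1.161]
ft_force: [-1.0, -0.0, -4.8]
finger_gap: 0.285
```

```bash
python3 -m inch '[[[0,0,0.001],[0,0,0],10],[[0,0,0.001],[0,0,0],10]]'
```

```text
clock: 9.65
eef_pos: [0.6063, 0.0233, 0.0887]
tool_rot: [-0.883, -0.004, 1.161]
ft_force: [1.0, 0.2, -9.3]
finger_gap: 0.288
```

Contact begins at TCP z ≈ 0.088, where ring_top = seat − 10.5, so the seat corresponds to TCP z ≈ 0.0985. That puts the real seat at about 0.196, in agreement with vision. Insertion height is TCP z ≈ 0.1165.

```bash
python3 -m inch '[[[0,0,-0.007],[0,0,0],10],[[0,0,-0.007],[0,0,0],10],[[0.012,-0.005,-0.007],[0,0,0],10],[[0.024,-0.01,-0.007],[0,0,0],10],[[0.034,-0.015,-0.007],[0,0,0],10],[[0.034,-0.015,-0.007],[0,0,0],10],[[0.034,-0.015,0.01],[0,0,0],10],[[0.034,-0.015,0.027],[0,0,0],10],[[0.034,-0.015,0.027],[0,0,0],10],[[0.034,-0.015,0.027],[0,0,0],10]]'
python3 - <<'E'
from h import *
print(manip.get_obs()['ft_force'])
d=wgrab('w5.png')
E
```

```text
clock: 10.65
eef_pos: [0.6407, 0.0085, 0.1172]
tool_rot: [-0.885, -0.005, 1.162]
ft_force: [-0.2, -0.4, -4.0]
finger_gap: 0.288
[-0.16468488 -0.3626508  -3.99671506]
```

View pics/w5.png

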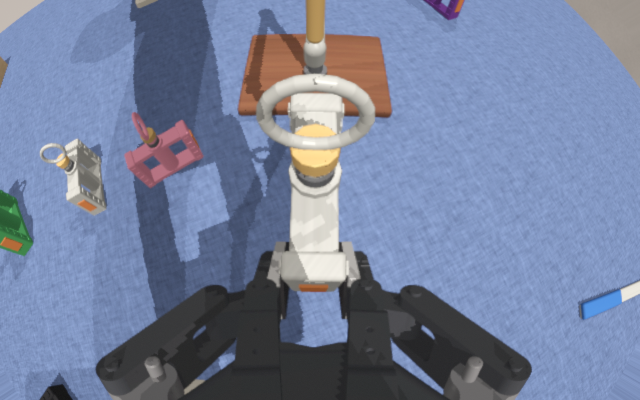

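Gate and nose (315,0–60) are centred on the ring (315.5). Now insert with force checks.

```bash
python3 -m inch '[[[-0.006,0.0026,-0.0005],[0,0,0],10],[[-0.012,0.0052,-0.0005],[0,0,0],10],[[-0.016,0.007,-0.0005],[0,0,0],10],[[-0.018,0.0078,-0.0005],[0,0,0],10],[[-0.018,0.0078,-0.0005],[0,0,0],10]]'
```

```text
clock: 11.2
eef_pos: [0.6219, 0.0164, 0.1158]
tool_rot: [-0.884, -0.004, 1.162]
ft_force: [-0.6, 0.3, -3.0]
finger_gap: 0.291
```

```bash
python3 -m inch '[[[-0.0025,0.0011,0],[0,0,0],10],[[-0.004,0.0017,0],[0,0,0],10],[[-0.004,0.0017,0],[0,0,0],10]]'
```

```text
clock: 11.5
eef_pos: [0.6182, 0.0181, 0.1158]
tool_rot: [-0.885, -0.004, 1.162]
ft_force: [2.7, -1.9, -5.7]
finger_gap: 0.288
```

```bash
python3 -m inch '[[[-0.0025,0.0011,0],[0,0,0],10],[[-0.004,0.0017,0],[0,0,0],10],[[-0.004,0.0017,0],[0,0,0],10]]'
```

```text
clock: 11.8
eef_pos: [0.6142, 0.0198, 0.1158]
tool_rot: [-0.885, -0.004, 1.161]
ft_force: [4.0, -0.9, -4.2]
finger_gap: 0.289
```

```bash
python3 -m inch '[[[-0.002,0.0009,0],[0,0,0],10],[[-0.004,0.0017,0],[0,0,0],10],[[-0.005,0.0022,0],[0,0,0],10]]'
```

```text
clock: 12.1
eef_pos: [0.6092, 0.0221, 0.1162]
tool_rot: [-0.885, -0.004, 1.161]
ft_force: [4.9, -1.6, -2.6]
finger_gap: 0.287
```

```bash
python3 -m inch '[[[-0.002,0.0009,0],[0,0,0],10],[[-0.004,0.0017,0],[0,0,0],10],[[-0.004,0.0017,0],[0,0,0],10]]'
```

```text
clock: 12.4
eef_pos: [0.6053, 0.0237, 0.1165]
tool_rot: [-0.886, -0.004, 1.162]
ft_force: [5.0, -2.1, -3.0]
finger_gap: 0.284
```

```bash
python3 -m inch '[[[-0.002,0.0009,0],[0,0,0],10],[[-0.003,0.0013,0],[0,0,0],10],[[-0.003,0.0013,0],[0,0,0],10]]'
```

```text
clock: 12.7
eef_pos: [0.6024, 0.0247, 0.1166]
tool_rot: [-0.887, -0.004, 1.162]
ft_force: [5.0, -2.6, -4.7]
finger_gap: 0.287
```

```bash
python3 -m inch '[[[0,0,-0.002],[0,0,0],10],[[0,0,-0.004],[0,0,0],10],[[0,0,-0.006],[0,0,0],10],[[0,0,-0.007],[0,0,0],10],[[0,0,-0.007],[0,0,0],10]]'
```

```text
clock: 13.2
eef_pos: [0.6015, 0.025, 0.1095]
tool_rot: [-0.884, -0.004, 1.162]
ft_force: [-1.0, 0.5, -3.2]
finger_gap: 0.287
```

```bash
python3 -m inch '[[[0,0,-0.0015],[0,0,0],10],[[0,0,-0.003],[0,0,0],10],[[0,0,-0.003],[0,0,0],10]]'
```

```text
clock: 13.5
eef_pos: [0.6012, 0.0251, 0.1062]
tool_rot: [-0.883, -0.004, 1.162]
ft_force: [-0.1, -0.4, -3.9]
finger_gap: 0.288
```

```bash
python3 -m inch '[[[0,0,-0.001],[0,0,0],10],[[0,0,-0.0015],[0,0,0],10]]'
```

```text
clock: 13.7
eef_pos: [0.6011, 0.0252, 0.1047]
tool_rot: [-0.883, -0.004, 1.162]
ft_force: [0.1, -0.6, -4.3]
finger_gap: 0.289
```

```bash
python3 -m inch '[[[0,0,-0.001],[0,0,0],10],[[0,0,-0.0015],[0,0,0],10]]'
```

```text
clock: 13.9
eef_pos: [0.6011, 0.0252, 0.1031]
tool_rot: [-0.883, -0.004, 1.162]
ft_force: [-0.2, -0.4, -3.3]
finger_gap: 0.29
```

```bash
python3 -m inch '[[[0,0,-0.001],[0,0,0],10],[[0,0,-0.001],[0,0,0],10]]'
```

```text
clock: 14.1
eef_pos: [0.601, 0.0252, 0.1019]
tool_rot: [-0.883, -0.004, 1.162]
ft_force: [0.1, -0.3, -3.5]
finger_gap: 0.291
```

```bash
python3 -m inch '[[[0,0,-0.001],[0,0,0],10],[[0,0,-0.001],[0,0,0],10]]'
```

```text
clock: 14.3
eef_pos: [0.6009, 0.0252, 0.101]
tool_rot: [-0.883, -0.004, 1.162]
ft_force: [-0.3, 0.2, -3.5]
finger_gap: 0.286
```

```bash
python3 -m inch '[[[0,0,-0.001],[0,0,0],10],[[0,0,-0.001],[0,0,0],10]]'
```

```text
clock: 14.5
eef_pos: [0.6008, 0.0253, 0.1006]
tool_rot: [-0.882, -0.004, 1.162]
ft_force: [-1.0, 0.4, 1.3]
finger_gap: 0.287
```

The ring rests: load transfer is felt at TCP z 0.1009 (predicted 0.101) and the gate force is gone. Ease the grip, then open in small steps.

```bash
python3 -m inch '[[[0,0,0],[0,0,0],10],[[0,0,0],[0,0,0],10],[[0,0,0],[0,0,0],10]]' 20; python3 -c "
from h import *
d=wgrab('w6.png')
m=cv2.inRange(cv2.cvtColor(d['img'],cv2.COLOR_RGB2HSV),(12,90,110),(28,255,255));n,l,s,c=cv2.connectedComponentsWithStats(m[:170,270:360]);print(s[1:][s[1:,4]>10])"
```

```text
clock: 14.8
eef_pos: [0.6008, 0.0253, 0.1006]
tool_rot: [-0.882, -0.004, 1.162]
ft_force: [0.3, -0.9, 0.3]
finger_gap: 0.289
[[  32    0   37  114 3589]
 [  25  130    9    6   31]
 [  20  148   50   22  908]]
```

View pics/w6.png

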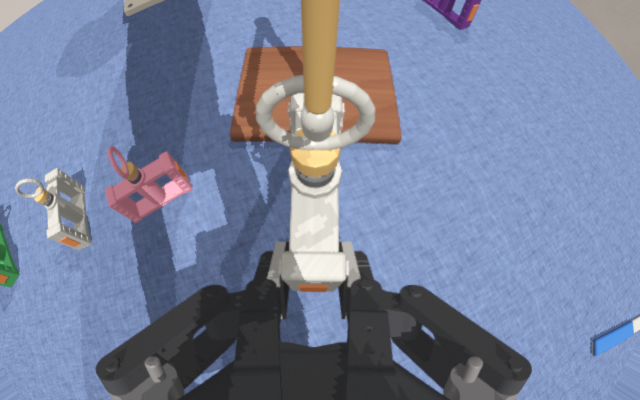

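The brass gate (318,0–113) passes in front of the ring's upper wire and meets the nose ball at (317,122). It is shut with the ring captured. Release.

```bash
python3 -m inch '[[[0,0,0],[0,0,0],30],[[0,0,0],[0,0,0],31],[[0,0,0],[0,0,0],32],[[0,0,0],[0,0,0],33],[[0,0,0],[0,0,0],34],[[0,0,0],[0,0,0],36],[[0,0,0],[0,0,0],40],[[0,0,0],[0,0,0],45],[[0,0,0],[0,0,0],55],[[0,0,0],[0,0,0],65],[[0,0,0],[0,0,0],70],[[0,0,0],[0,0,0],70]]'
```

```text
clock: 16.05
eef_pos: [0.6008, 0.0253, 0.1006]
tool_rot: [-0.882, -0.004, 1.162]
ft_force: [0.6, -0.7, -0.1]
finger_gap: 0.7
```

```bash
python3 -m inch '[[[0,0,0],[0,0,0],70],[[0.007,-0.003,0.009],[0,0,0],70],[[0.017,-0.0076,0.022],[0,0,0],70],[[0.03,-0.013,0.039],[0,0,0],70],[[0.045,-0.02,0.058],[0,0,0],70],[[0.07,-0.03,0.09],[0,0,0],70],[[0.09,-0.039,0.1],[0,0,0],70],[[0.11,-0.048,0.11],[0,0,0],70],[[0.11,-0.048,0.11],[0,0,0],70],[[0.11,-0.048,0.11],[0,0,0],70],[[0.11,-0.048,0.11],[0,0,0],70],[[0.11,-0.048,0.11],[0,0,0],70]]'
python3 - <<'E'
from h import *
import time
o=manip.get_obs();a=wgrab('w7.png')['img'];b=wgrab()['img']
for _ in range(8): c=wgrab()['img']
R=np.s_[:240,200:420]
print([int((cv2.absdiff(a[R],x[R]).max(2)>40).sum()) for x in(b,c)],o['ft_force'],manip.get_obs()['clock'])
E
```

```text
clock: 17.25
eef_pos: [0.7099, -0.0222, 0.2102]
tool_rot: [-0.88, -0.004, 1.163]
ft_force: [-0.0, 0.5, -0.1]
finger_gap: 0.698
[6, 238] [-0.0130037   0.52322482 -0.07158168] 17.75
```

View pics/w7.png

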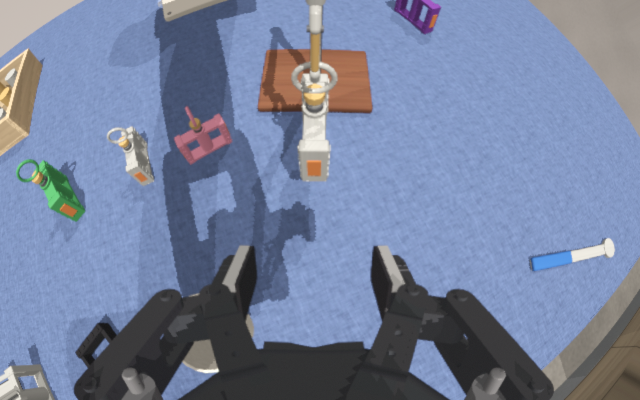

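The pedal hangs on the hook: ring at (315,80), gate in front of it, body hanging below. It still swings slightly, so I'll wait and measure.

```bash
for i in 1 2 3 4 5 6 7 8; do python3 -m inch '[[[0,0,0],[0,0,0],70],[[0,0,0],[0,0,0],70],[[0,0,0],[0,0,0],70],[[0,0,0],[0,0,0],70],[[0,0,0],[0,0,0],70],[[0,0,0],[0,0,0],70],[[0,0,0],[0,0,0],70],[[0,0,0],[0,0,0],70],[[0,0,0],[0,0,0],70],[[0,0,0],[0,0,0],70],[[0,0,0],[0,0,0],70],[[0,0,0],[0,0,0],70]]' | head -1; done
cat > swing.py <<'E'
from h import *
P=[]
for _ in range(12):
    d=wgrab();m=cv2.inRange(cv2.cvtColor(d['img'],cv2.COLOR_RGB2HSV),(0,120,110),(14,255,255))[145:195,285:345]
    y,x=np.where(m);P.append([x.mean()+285,y.mean()+145,len(x)])
P=np.array(P);print(P.min(0),P.max(0),manip.get_obs()['clock'])
E
python3 swing.py
```

```text
clock: 18.95
clock: 20.15
clock: 21.35
clock: 22.55
clock: 23.75
clock: 24.95
clock: 26.15
clock: 27.35
[313.73604061 166.79695431 197.        ] [313.79396985 166.86432161 199.        ] 27.95
```

Sticker motion is 0.07 px over 0.6 s, so the pedal is still. Handing in.

```bash
python3 -c "
from plant import manip
print(manip.get_obs()['ft_force']);print(manip.sign_off())"
```

```text
[ 0.27602352  0.30369151 -0.11317988]
the job is handed in; nothing more can be done
None
```

The silver pedal now hangs by its ring from the snap hook, and I handed the job in at about 28 s of the 61 s allowed.

- **Finding the hook:** I gripped the pedal's outer rail and felt for the bow's underside with the ring, pressing about 6 N. That put the real seat near 0.196 m, about 9 mm lower than told.
- **Going in:** I pushed the ring through the gate, reading about 5 N while it was open, and lowered it until the hook took the weight. It rested at the height I predicted from the feel. Before letting go, a wrist picture showed the gate shut in front of the ring.
- **Forces:** The readings between moves gave at most about 6 N on the stand. They were taken only at the end of each move, so a brief higher peak in between would not have shown.
- **After release:** The pedal swung slightly, so I waited about 10 s. By then its sticker moved less than 0.1 px over 0.6 s. The gripper was clear and the wrist force was about zero.
- **Disagreements:** The gate stopped pushing back about 4 mm sooner than described. My camera estimates of the hook differed by a few mm in height and position, so I trusted touch for the height.
- **Other objects:** I touched neither the cup nor the other pedals as far as I can tell. I took no final top or scene picture to check them. I viewed 12 pictures, two over the budget.

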